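# Free a syringe pump's pusher and centre it in its play

### The arm

A 6-joint arm with a two-finger parallel gripper is mounted at the origin on a cart in front of the work surface, level with it; the furniture and walls round the work are solid. World frame = base frame: x ahead of the robot, y to its left, z up, the work surface at z = 0. Lengths are in m, angles in degrees, forces in N, time in s.
With the tool pointing down it reaches from about 0.4 to 0.825 m from the base axis. Payload 7 kg.
Tool frame: the origin (TCP) lies between the finger pads; the fingertips stand 19 mm ahead of it and the grasp point (between the pads) is the TCP (r.finger_overhang is the distance from the TCP to the fingertips, in m); z points along the fingers, y is the direction in which the jaws open and shut (so a half turn about z gives the same grasp; the last joint's range is limited). The gripper opens to 88 mm and grips with 3 to 60 N. Pads are 19 mm wide; open, the fingers measure 130 mm over their backs; the gripper's body (78 mm by 193 mm) begins 47 mm behind the grasp point.
Start: joints at [-59.124, 20.546, 0.682, 0, -70.136, -16.507], TCP at [0.167, -0.654, 0.246] pointing down, gripper open.
Joint ranges: [-176.03, 176.03], [-82.01, 121.73], [-58.28, 71.71], [-173.87, 95.51], [-174.79, -0.11], [-173.66, 173.66]. Speed limits (degrees/s): [136.94, 136.94, 172.46, 180, 180, 180].

### API

Orientations are given as [roll, pitch, yaw] about the fixed x, y, z axes, in that order (R = Rz(yaw) Ry(pitch) Rx(roll)).
In Python, from plant import r, optics gives the robot as it stands. The module is installed in compiled form; this text tells all that it offers.
- The arm moves only by the tool step_arm, never from a script. Its argument "increments" is a list of rows, each an object of numbers: "tx", "ty", "tz": the shift along the world's x, y, z in mm; "ax", "ay", "az": the turn, a rotation vector about the world's x, y, z in degrees; "claw": the gripper command: -1 is shut, 1 is fully open, values between are in proportion. In form: [{"tx": .., "ty": .., "tz": .., "ax": .., "ay": .., "az": .., "claw": ..}, ...]. A call has 1 to 12 rows; each row shifts and turns the commanded pose from where the row before left it; what a row does not reach is not made up. A row lasts 1/10 s, in which the tool goes at most 50 mm and 8.59 degrees, less where a joint would pass 70% of its speed; a pose out of reach is approached as far as the arm can. A call with a gripper value outside its range is refused whole. The fingers move at their own pace and stop on an object; "newtons" is the grip in N (left out, the last holds). Time passes only in rows, so rows that do not move let the fingers close. It gives the time, the measured TCP pose, the force and the opening at its end, in the units of the state.
- r.get_state(): the state, without advancing time (a new reading comes with each control period).
- optics.capture(name): name is "side" or "top"; returns a dict with "image" (400x640x3 uint8, blue, green, red), "depth" (400x640 float32, m along the optical axis (not along the pixel's ray), 0 where there is no reading), "fx", "fy", "cx", "cy" (pixels), "R" (3x3) and "t" (3): a world point X has camera coordinates R X + t. Camera axes: x right, y down, z forward; pixel columns grow to the right and rows downward; lengths in m; the calibration is good to about 2 mm. A picture is of the moment at which its call begins.
- r.close_job(): hands the job in, once; it reports no verdict.
The state is a dict: "time_s": time; "joints": joint angles; "qd": joint speeds; "joint_torque": joint torques, N m; "tcp_pos": TCP position; "eef_rot": TCP orientation; "contact_force": force on the tool from outside, world axes, zero at the start; "moment": the same for the moment, N m; "gripper_width": finger opening in m.
Only numpy, scipy, OpenCV 4.12 (cv2) and the standard library are available. Lean on these libraries where they do the work, as an engineer would, in place of code of your own. Each camera call takes 0.05 s, during which the arm holds its last target. There are 200 camera calls.

### The job

The syringe pump still has its travel lock in: pull the orange lock bar straight out of the slot in the pump's front, turn it end for end and push it fully home again with its blunt end inside and the steel tongue outside, which frees the pusher. Then take the pusher by its black knob and rock it gently to feel its free play, first towards the motor until it just meets the drive, then away from the motor until it meets the drive again, and leave it in the middle of that play, released. Do not drag the drive along, and leave the beaker, vial and bottle standing where they are.

Things in the scene. Friction and masses are not known exactly. Their poses are not given: they have to be found in the camera images.
- pump: Syringe pump, fixed: white box 100 mm deep (x), 220 mm long (y), 68 mm high; grey motor on top at its +y end (top at 106 mm), low grey syringe cradle at the -y end (top at 101 mm). Origin at table height under the middle of its front face; x points from the front face into the pump, y along it towards the motor, z up.
- slot (a point): Middle of the mouth of the lock slot, in the plane of the pump's front face, 40 mm above the table, axes as the pump's. The slot runs straight in along +x: 25 mm wide (y), floor 28 mm and roof 60 mm above the table, without steps for the first 35 mm. A black sill, 14 mm wide and level with the slot's floor, carries the bar for 24 mm in front of the face and slopes down beyond.
- lock_bar: Loose orange bar, about 90 g, 24 mm tall (z), 20 mm wide (y). Origin on the underside, at the middle of its shoulders (8 mm thick in x, 36 mm wide), which stop it at the slot's mouth from either end: home is the origin 4 mm in front of the front face. +x points to the tongue. At the start it lies on the slot's floor, tongue inside, up to 3 mm short of home; the blunt half sticks out.
- lock_tongue (a point): Tip of the bar's steel tongue (8 mm wide, 14 mm tall), at mid height: bar frame x = 56 mm, z = 12 mm. The tongue begins at x = 36 mm, where the orange body ends. Inside the pump the tongue holds the pusher fast.
- lock_blunt (a point): Round blunt end of the bar's orange body, at mid height: bar frame x = -36 mm, z = 12 mm.
- knob (a point): Centre of the upright black knob (18 mm across, from 98 to 124 mm above the table) on the blue pusher block, 58 mm behind the front face; axes as the pump's. Unlocked, it slides along the pump's y with a drag of about 1 N and stays where left. Its free play is about 2 cm in all; at either end it meets the drive, which resists with about 10 N and is dragged along if pushed harder.
- yoke (a point): A point on the drive, hidden inside the pump; axes as the pump's. It differs from start to start and moves only if the drive is dragged along y. The play is not symmetrical about this point: the middle of the play must be felt.
- beaker: Bystander: small clear glass beaker, 48 mm across, 56 mm tall. Origin under its middle.
- vial: Bystander: vial with a red cap, 25 mm across, 47 mm tall. Origin under its middle.
- buffer: Bystander: white bottle with a blue cap, 39 mm across, 80 mm tall. Origin under its middle.

How it is judged:
By the outcome, as a careful person would: the job done as asked, in the order asked, and still so for the second after the job is handed in, with the robot touching nothing.
It also fails if it takes over 72 s, if anything falls off the work surface, if the arm or the gripper's body presses on something with over 40 N, if the wrist force passes 120 N, or if a joint passes its speed limit or range.

## Working session

There is one attempt and no reset: what is moved stays moved. The work goes in short steps, Python scripts to look and compute and a tool call to move; the robot and the scene stay as the last step left them, time stands still between calls to the robot, and variables do not carry over. Pictures are saved under pics/ and viewed, about 8 in all and at most 12, crops included, and the job is handed in when it is done.

Besides the shell and the picture viewer there is one more tool, called after "Call:" in YAML: its name, and indented under it one key for each argument. step_arm: Moves the arm, as the interface text tells. Its arguments: {"type":"object","properties":{"increments":{"type":"array","items":{"type":"object","properties":{"tx":{"type":"number"},"ty":{"type":"number"},"tz":{"type":"number"},"ax":{"type":"number"},"ay":{"type":"number"},"az":{"type":"number"},"claw":{"type":"number"}}}},"newtons":{"type":"number"}},"required":["increments"]}

```bash
mkdir -p pics; python3 - <<'E'
from plant import r, optics
import cv2,numpy as np
for n in("side","top"):
    c=optics.capture(n); cv2.imwrite(f"pics/{n}0.png",c["image"]); np.savez(f"{n}0.npz",**c)
    print(n,c["fx"],c["fy"],c["cx"],c["cy"],(-c["R"].T@c["t"]).round(3),c["R"].round(3).tolist())
print(r.get_state())
E
```

```text
side 425.2937887201636 425.2937887201636 312.88862160569585 199.69541735675446 [ 0.385 -0.933  0.491] [[0.984, -0.175, 0.01], [-0.057, -0.375, -0.925], [0.166, 0.91, -0.379]]
top 452.3408077548608 452.3408077548608 312.1730390341549 202.64030050548854 [ 0.464 -0.005  1.383] [[-0.017, -1.0, 0.009], [-0.997, 0.017, -0.072], [0.071, -0.01, -0.997]]
{'time_s': 0.1, 'joints': array([-5.91227208e+01,  2.05880240e+01,  6.38711646e-01, -1.72407004e-02,
       -7.01368211e+01, -1.65070522e+01]), 'qd': array([ 0.02321035, -0.08684855,  0.17136054,  0.11457353,  0.01756426,
       -0.10338067]), 'joint_torque': array([-1.22171434e-03, -5.84165025e+01,  2.93753314e+01,  7.01560602e+00,
        1.02121293e-02, -6.74826288e-05]), 'tcp_pos': array([ 0.16739552, -0.65348415,  0.24470774]), 'eef_rot': array([ 1.79912811e+02, -8.93538937e-03, -1.65635636e+02]), 'contact_force': array([-0.57418365,  0.28665288, -0.44330231]), 'moment': array([ 0.02722429,  0.00629268, -0.03782897]), 'gripper_width': 0.08773744412652197}
```

View pics/side0.png

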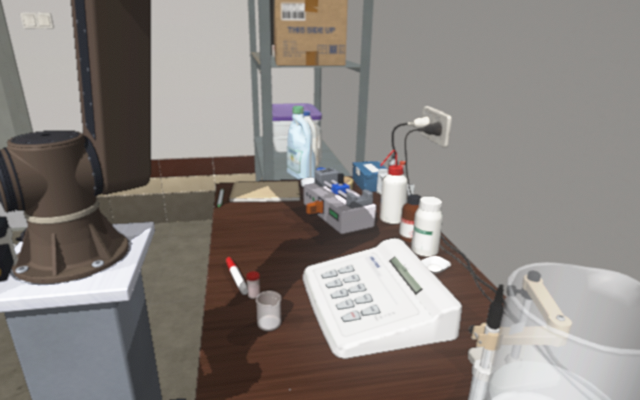

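View pics/top0.png

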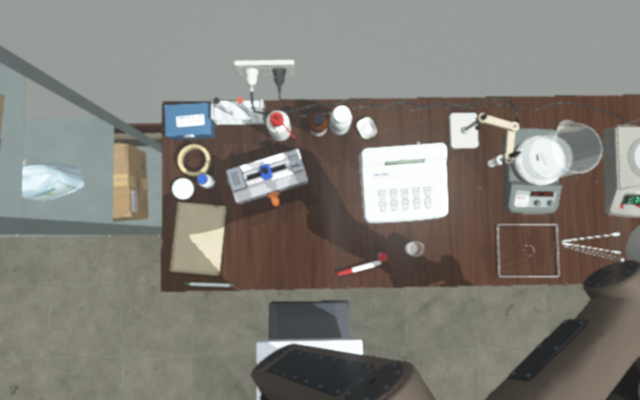

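Side: pump around (340,203) with the orange bar at (315,207), and the beaker and vial at (268,310) and (253,283). Top: pump around (267,175), bar at (275,199), blue-capped bottle at (205,180). Next I'll crop both views closely.

```bash
cat > h.py <<'E'
import numpy as np,cv2
def load(n): return dict(np.load(n))
def pts(c):
    v,u=np.mgrid[:400,:640]; d=c["depth"]
    P=np.stack([(u-c["cx"])/c["fx"]*d,(v-c["cy"])/c["fy"]*d,d],-1)
    return (P-c["t"])@c["R"]
def ray(c,u,v,z):
    o=-c["R"].T@c["t"]; d=c["R"].T@np.array([(u-c["cx"])/c["fx"],(v-c["cy"])/c["fy"],1]); return o+d*(z-o[2])/d[2]
def proj(c,X):
    p=c["R"]@np.array(X)+c["t"]; return np.array([c["fx"]*p[0]/p[2]+c["cx"],c["fy"]*p[1]/p[2]+c["cy"]])
def tri(c1,p1,c2,p2):
    A=[];b=[]
    for c,p in((c1,p1),(c2,p2)):
        d=c["R"].T@np.array([(p[0]-c["cx"])/c["fx"],(p[1]-c["cy"])/c["fy"],1]);d/=np.linalg.norm(d)
        M=np.eye(3)-np.outer(d,d);A.append(M);b.append(M@(-c["R"].T@c["t"]))
    return np.linalg.lstsq(np.vstack(A),np.hstack(b),rcond=None)[0]
E
python3 - <<'E'
from h import *
s=load("side0.npz");t=load("top0.npz")
a=cv2.resize(s["image"][150:240,285:405],None,fx=6,fy=6,interpolation=cv2.INTER_CUBIC)[:,:720]
b=cv2.resize(t["image"][140:215,170:320],None,fx=5,fy=5,interpolation=cv2.INTER_CUBIC)
cv2.imwrite("pics/s1.png",a);cv2.imwrite("pics/t1.png",b)
for n,c in(("s",s),("t",t)):
    h=cv2.cvtColor(c["image"],cv2.COLOR_BGR2HSV);P=pts(c)
    x0,x1,y0,y1=(285,405,150,240) if n=="s" else (215,320,140,215)
    for nm,lo,hi in(("or",(5,150,80),(18,255,255)),("blue",(105,120,60),(130,255,255))):
        m=cv2.inRange(h,lo,hi);k=np.zeros_like(m);k[y0:y1,x0:x1]=m[y0:y1,x0:x1]
        v,u=np.nonzero(k);Q=P[v,u];print(n,nm,len(u),u.min(),u.max(),v.min(),v.max(),u.mean(),v.mean(),np.median(Q,0).round(3),Q.min(0).round(3),Q.max(0).round(3))
P=pts(t);
for z0,z1 in((.06,.075),(.098,.115)):
    m=((P[...,2]>z0)&(P[...,2]<z1)&(t["depth"]>0)).astype(np.uint8);m[:140]=0;m[215:]=0;m[:,:220]=0;m[:,320:]=0
    v,u=np.nonzero(m);Q=P[v,u,:2].astype(np.float32);print(z0,len(Q),cv2.minAreaRect(Q))
E
```

```text
s or 170 306 403 162 213 316.88823529411764 206.02941176470588 [0.577 0.086 0.045] [ 0.553  0.076 -0.   ] [0.85  0.18  0.129]
s blue 114 318 376 168 193 338.0701754385965 186.58771929824562 [0.64  0.105 0.089] [ 0.385 -0.933  0.06 ] [0.807 0.305 0.491]
t or 90 269 278 193 205 274.23333333333335 198.7888888888889 [0.573 0.094 0.051] [ 0.464 -0.005 -0.007] [0.59  0.11  1.383]
t blue 107 260 271 165 178 266.0373831775701 171.97196261682242 [0.644 0.11  0.093] [ 0.464 -0.005  0.065] [0.667 0.132 1.383]
0.06 1595 ((0.6419356465339661, 0.11218272149562836), (0.10090240091085434, 0.2195761501789093), 16.460018157958984)
0.098 427 ((0.6520980596542358, 0.11906598508358002), (0.06386515498161316, 0.21473738551139832), 15.945932388305664)
```

View pics/s1.png

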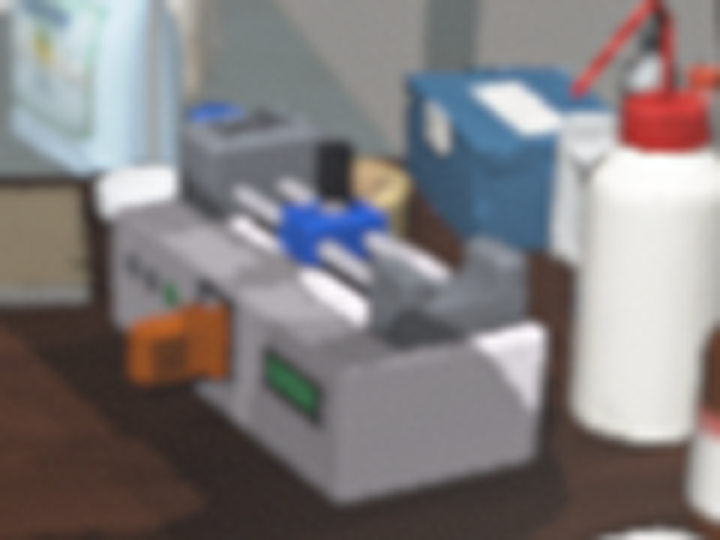

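View pics/t1.png

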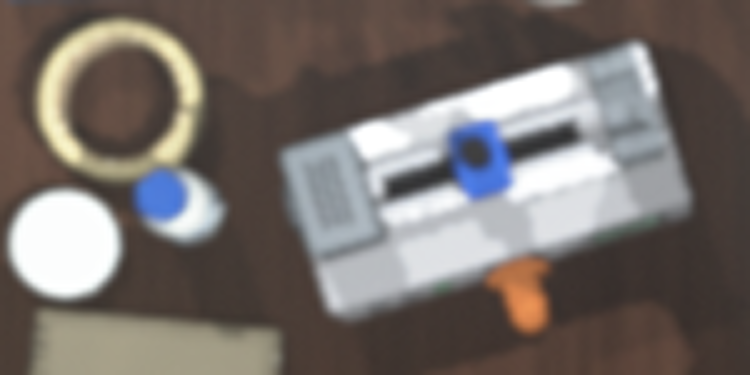

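Side crop: the orange bar sticks out at crop (175,345), the black knob is at (333,170) and the motor is at the far end. Top crop: knob (475,152), bar (525,295), bottle cap (160,195), with the motor on the left, which is +y.

```bash
python3 - <<'E'
from h import *
s=load("side0.npz");t=load("top0.npz")
yaw=np.radians(16.3);X=np.array([np.cos(yaw),np.sin(yaw)]);Y=np.array([-X[1],X[0]])
C=np.array([.6419,.1122])-.05*X; print("pump origin",C)
def loc(p): return ((p[:2]-C)@X*1e3).round(1),((p[:2]-C)@Y*1e3).round(1)
h=cv2.cvtColor(t["image"],cv2.COLOR_BGR2HSV);m=cv2.inRange(h,(3,120,60),(20,255,255))
m[:190]=0;m[210:]=0;m[:,:262]=0;m[:,285:]=0
v,u=np.nonzero(m);L=np.array([loc(ray(t,a,b,.052)) for a,b in zip(u,v)])
for lo in range(-50,5,5):
    k=(L[:,0]>=lo)&(L[:,0]<lo+5)
    if k.any():print(lo,k.sum(),L[k,1].min(),L[k,1].max(),L[k,1].mean().round(1))
print("knob",ray(t,265,170.4,.124),loc(ray(t,265,170.4,.124)))
kt=tri(s,(285+333/6,150+146/6),t,(265,170.4));print("knobtri",kt,loc(kt))
b=ray(t,170+160/5,140+195/5,.08);print("buffer",b,loc(b))
for p,z in(((415,249),.03),((380,257),.047)):print(ray(t,*p,z))
# corners of top at z .068 in top crop
for p in((332,318),(690,212)):q=ray(t,170+p[0]/5,140+p[1]/5,.068);print(q,loc(q))
E
```

```text
pump origin [0.59390974 0.09816666]
-45 8 -7.7 8.1 0.5
-40 13 -8.6 10.0 1.3
-35 14 -10.3 12.0 0.2
-30 16 -12.1 13.0 0.8
-25 14 -10.1 11.3 0.6
-20 16 -11.8 13.3 0.5
-15 19 -16.4 17.2 0.2
-10 22 -17.2 19.1 0.8
-5 10 -12.5 11.8 -0.6
knob [0.64706494 0.11282592 0.124     ] (np.float64(55.1), np.float64(-0.8))
knobtri [0.64846784 0.1126487  0.12322533] (np.float64(56.4), np.float64(-1.4))
buffer [0.63131088 0.2992692  0.08      ] (np.float64(92.3), np.float64(182.5))
[ 0.41727764 -0.32304252  0.03      ]
[ 0.39628011 -0.21517492  0.047     ]
[0.55917758 0.20218092 0.068     ] (np.float64(-4.1), np.float64(109.6))
[ 0.61782933 -0.00718058  0.068     ] (np.float64(-6.6), np.float64(-107.8))
```

Call:
step_arm:
  increments:
    - {"tx": 16.7,"ty": 31,"tz": 0,"claw": 1}
    - {"tx": 16.7,"ty": 31}
    - {"tx": 16.7,"ty": 31}
    - {"tx": 16.7,"ty": 31}
    - {"tx": 16.7,"ty": 31}
    - {"tx": 16.7,"ty": 31}
    - {"tx": 16.7,"ty": 31}
    - {"tx": 16.7,"ty": 31}
    - {"tx": 16.7,"ty": 31}
    - {"tx": 16.7,"ty": 31}
    - {"tx": 16.7,"ty": 31}
    - {"tx": 16.7,"ty": 31}
  newtons: 25

```text
$.increments[0]: bad value
```

Call:
step_arm:
  increments:
    - {"tx": 16.7,"ty": 31,"claw": 1}
    - {"tx": 16.7,"ty": 31}
    - {"tx": 16.7,"ty": 31}
    - {"tx": 16.7,"ty": 31}
    - {"tx": 16.7,"ty": 31}
    - {"tx": 16.7,"ty": 31}
    - {"tx": 16.7,"ty": 31}
    - {"tx": 16.7,"ty": 31}
    - {"tx": 16.7,"ty": 31}
    - {"tx": 16.7,"ty": 31}
    - {"tx": 16.7,"ty": 31,"az": 2}
    - {"tx": 16.7,"ty": 31}

```text
$.increments[0]: bad value
```

Call:
step_arm:
  increments:
    - {"tx": 16.7,"ty": 31,"tz": 0,"ax": 0,"ay": 0,"az": 0,"claw": 1}
  newtons: 25

```text
time_s: 0.2
tcp_pos: [0.183, -0.6242, 0.2439]
eef_rot: [179.9, -0.1, -165.8]
contact_force: [1.2, 0.7, -0.2]
gripper_width: 0.0878
```

Call:
step_arm:
  increments:
    - {"tx": 17.5,"ty": 32.5,"tz": 0,"ax": 0,"ay": 0,"az": 0,"claw": 1}
    - {"tx": 17.5,"ty": 32.5,"tz": 0,"ax": 0,"ay": 0,"az": 0,"claw": 1}
    - {"tx": 17.5,"ty": 32.5,"tz": 0,"ax": 0,"ay": 0,"az": 0,"claw": 1}
    - {"tx": 17.5,"ty": 32.5,"tz": 0,"ax": 0,"ay": 0,"az": 0,"claw": 1}
    - {"tx": 17.5,"ty": 32.5,"tz": 0,"ax": 0,"ay": 0,"az": 0,"claw": 1}
    - {"tx": 17.5,"ty": 32.5,"tz": 0,"ax": 0,"ay": 0,"az": 0,"claw": 1}
    - {"tx": 17.5,"ty": 32.5,"tz": 0,"ax": 0,"ay": 0,"az": 0,"claw": 1}
    - {"tx": 17.5,"ty": 32.5,"tz": 0,"ax": 0,"ay": 0,"az": 0,"claw": 1}
    - {"tx": 17.5,"ty": 32.5,"tz": 0,"ax": 0,"ay": 0,"az": 0,"claw": 1}
    - {"tx": 17.5,"ty": 32.5,"tz": 0,"ax": 0,"ay": 0,"az": 0,"claw": 1}
    - {"tx": 17.5,"ty": 32.5,"tz": 0,"ax": 0,"ay": 0,"az": 0,"claw": 1}
    - {"tx": 17.5,"ty": 32.5,"tz": 0,"ax": 0,"ay": 0,"az": 0,"claw": 1}

```text
time_s: 1.4
tcp_pos: [0.3945, -0.2314, 0.2455]
eef_rot: [180.0, 0.0, -165.6]
contact_force: [-0.7, -1.3, 0.4]
gripper_width: 0.0878
```

Call:
step_arm:
  increments:
    - {"tx": 17.5,"ty": 32.5,"tz": 0,"ax": 0,"ay": 0,"az": 0,"claw": 1}
    - {"tx": 17.5,"ty": 32.5,"tz": 0,"ax": 0,"ay": 0,"az": 0,"claw": 1}
    - {"tx": 17.5,"ty": 32.5,"tz": 0,"ax": 0,"ay": 0,"az": 0,"claw": 1}
    - {"tx": 17.5,"ty": 32.5,"tz": 0,"ax": 0,"ay": 0,"az": 0,"claw": 1}
    - {"tx": 17.5,"ty": 32.5,"tz": 0,"ax": 0,"ay": 0,"az": 0,"claw": 1}
    - {"tx": 17.5,"ty": 32.5,"tz": 0,"ax": 0,"ay": 0,"az": 0,"claw": 1}
    - {"tx": 17.5,"ty": 32.5,"tz": 0,"ax": 0,"ay": 0,"az": 0,"claw": 1}
    - {"tx": 17.5,"ty": 32.5,"tz": 0,"ax": 0,"ay": 0,"az": 0,"claw": 1}
    - {"tx": 17.5,"ty": 32.5,"tz": 0,"ax": 0,"ay": 0,"az": 0,"claw": 1}
    - {"tx": 17,"ty": 32.5,"tz": 0,"ax": 0,"ay": 0,"az": 2,"claw": 1}
    - {"tx": 0,"ty": 0,"tz": -30,"ax": 0,"ay": 0,"az": 0,"claw": 0.5}
    - {"tx": 0,"ty": 0,"tz": -30,"ax": 0,"ay": 0,"az": 0,"claw": 0.5}

```text
time_s: 2.6
tcp_pos: [0.5692, 0.0935, 0.1847]
eef_rot: [180.0, 0.1, -163.5]
contact_force: [0.1, 0.1, -0.8]
gripper_width: 0.0769
```

Call:
step_arm:
  increments:
    - {"tx": -2,"ty": -2.5,"tz": -25,"ax": 0,"ay": 0,"az": -0.2,"claw": 0.1}
    - {"tx": 0,"ty": 0,"tz": -25,"ax": 0,"ay": 0,"az": 0,"claw": 0.1}
    - {"tx": 0,"ty": 0,"tz": -25,"ax": 0,"ay": 0,"az": 0,"claw": 0.1}
    - {"tx": 0,"ty": 0,"tz": -25,"ax": 0,"ay": 0,"az": 0,"claw": 0.1}
    - {"tx": 0,"ty": 0,"tz": -15,"ax": 0,"ay": 0,"az": 0,"claw": 0.1}
    - {"tx": 0,"ty": 0,"tz": -10,"ax": 0,"ay": 0,"az": 0,"claw": 0.1}
    - {"tx": 0,"ty": 0,"tz": -10,"ax": 0,"ay": 0,"az": 0,"claw": 0.1}
    - {"tx": 0,"ty": 0,"tz": 0,"ax": 0,"ay": 0,"az": 0,"claw": 0.1}

```text
time_s: 3.4
tcp_pos: [0.5661, 0.0894, 0.0495]
eef_rot: [-180.0, -0.1, -163.8]
contact_force: [-1.1, -0.1, -0.1]
gripper_width: 0.0482
```

```bash
python3 - <<'E'
from plant import r, optics
from h import *
c=optics.capture("side"); np.savez("side1.npz",**c)
cv2.imwrite("pics/s2.png",cv2.resize(c["image"][130:250,270:430],None,fx=5,fy=5,interpolation=cv2.INTER_CUBIC))
s=r.get_state();print(s["tcp_pos"],s["eef_rot"],s["contact_force"],s["joints"],s["gripper_width"])
E
```

```text
[0.56658695 0.08956852 0.05034067] [-1.79988537e+02 -4.01359187e-02 -1.63827349e+02] [-0.34159107 -0.51561588 -0.0620396 ] [ 2.85189507e+01  2.25855165e+01 -2.54822996e+01  3.91134693e-03
 -4.19738427e+01 -1.02349205e+02] 0.04832496776457408
```

View pics/s2.png

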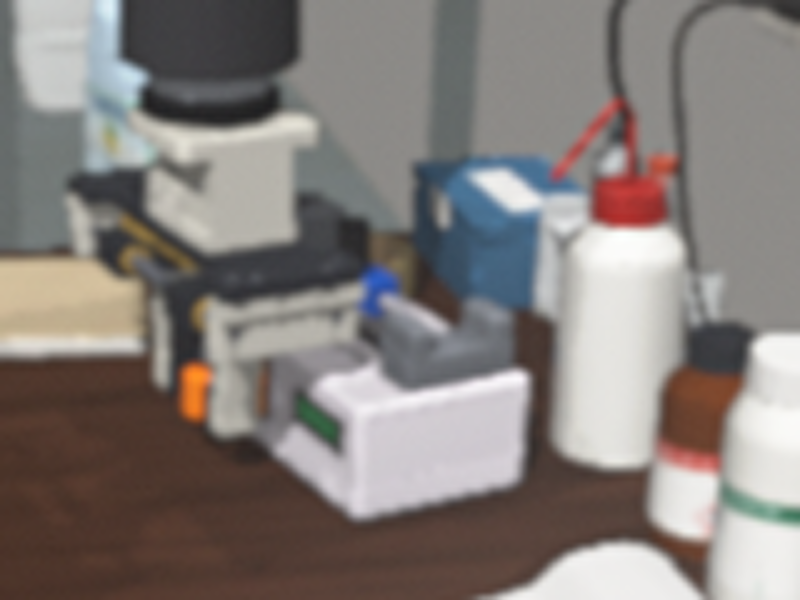

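The fingers straddle the bar: orange shows at crop (195,390), with the near finger at (235,395), clear of the face. I'll close the gripper.

Call:
step_arm:
  increments:
    - {"tx": 0,"ty": 0,"tz": 0,"ax": 0,"ay": 0,"az": 0,"claw": -0.3}
    - {"tx": 0,"ty": 0,"tz": 0,"ax": 0,"ay": 0,"az": 0,"claw": -0.4}
    - {"tx": 0,"ty": 0,"tz": 0,"ax": 0,"ay": 0,"az": 0,"claw": -0.5}
    - {"tx": 0,"ty": 0,"tz": 0,"ax": 0,"ay": 0,"az": 0,"claw": -0.6}
    - {"tx": 0,"ty": 0,"tz": 0,"ax": 0,"ay": 0,"az": 0,"claw": -0.7}
    - {"tx": 0,"ty": 0,"tz": 0,"ax": 0,"ay": 0,"az": 0,"claw": -1}
    - {"tx": 0,"ty": 0,"tz": 0,"ax": 0,"ay": 0,"az": 0,"claw": -1}
    - {"tx": 0,"ty": 0,"tz": 0,"ax": 0,"ay": 0,"az": 0,"claw": -1}
  newtons: 20

```text
time_s: 4.25
tcp_pos: [0.5669, 0.0897, 0.0509]
eef_rot: [-180.0, 0.0, -163.8]
contact_force: [-1.7, 0.6, 5.8]
gripper_width: 0.0194
```

Call:
step_arm:
  increments:
    - {"tx": -4.8,"ty": -1.4,"tz": 0,"ax": 0,"ay": 0,"az": 0,"claw": -1}
    - {"tx": -4.8,"ty": -1.4,"tz": 0,"ax": 0,"ay": 0,"az": 0,"claw": -1}
    - {"tx": -4.8,"ty": -1.4,"tz": 0,"ax": 0,"ay": 0,"az": 0,"claw": -1}
    - {"tx": -4.8,"ty": -1.4,"tz": 0,"ax": 0,"ay": 0,"az": 0,"claw": -1}

```text
time_s: 4.65
tcp_pos: [0.5473, 0.084, 0.0507]
eef_rot: [180.0, 0.0, -163.8]
contact_force: [1.6, 1.1, 2.8]
gripper_width: 0.0201
```

Call:
step_arm:
  increments:
    - {"tx": -7.7,"ty": -2.2,"tz": 0,"ax": 0,"ay": 0,"az": 0,"claw": -1}
    - {"tx": -7.7,"ty": -2.3,"tz": 0,"ax": 0,"ay": 0,"az": 0,"claw": -1}
    - {"tx": -7.7,"ty": -2.2,"tz": 0,"ax": 0,"ay": 0,"az": 0,"claw": -1}
    - {"tx": -7.7,"ty": -2.3,"tz": 0,"ax": 0,"ay": 0,"az": 0,"claw": -1}
    - {"tx": -7.7,"ty": -2.2,"tz": 0,"ax": 0,"ay": 0,"az": 0,"claw": -1}
    - {"tx": -7.7,"ty": -2.3,"tz": 0,"ax": 0,"ay": 0,"az": 0,"claw": -1}
    - {"tx": -7.7,"ty": -2.2,"tz": 0,"ax": 0,"ay": 0,"az": 0,"claw": -1}
    - {"tx": -7.7,"ty": -2.3,"tz": 0,"ax": 0,"ay": 0,"az": 0,"claw": -1}
    - {"tx": -7.7,"ty": -2.2,"tz": 0,"ax": 0,"ay": 0,"az": 0,"claw": -1}
    - {"tx": -7.7,"ty": -2.3,"tz": 0,"ax": 0,"ay": 0,"az": 0,"claw": -1}
    - {"tx": 0,"ty": 0,"tz": 0,"ax": 0,"ay": 0,"az": 0,"claw": -1}

```text
time_s: 5.75
tcp_pos: [0.4693, 0.0611, 0.0506]
eef_rot: [180.0, -0.0, -163.8]
contact_force: [0.1, 0.3, -0.2]
gripper_width: 0.0197
```

```bash
python3 - <<'E'
from plant import r, optics
from h import *
c=optics.capture("side"); np.savez("side2.npz",**c)
cv2.imwrite("pics/s3.png",cv2.resize(c["image"][130:250,250:410],None,fx=5,fy=5,interpolation=cv2.INTER_CUBIC))
s=r.get_state();print(s["tcp_pos"],s["eef_rot"],s["contact_force"],s["gripper_width"])
E
```

```text
[0.47013555 0.06144397 0.05070339] [ 1.79998799e+02  5.19657996e-03 -1.63815894e+02] [-0.09155345 -0.57701239 -1.15921634] 0.019386420069279348
```

View pics/s3.png

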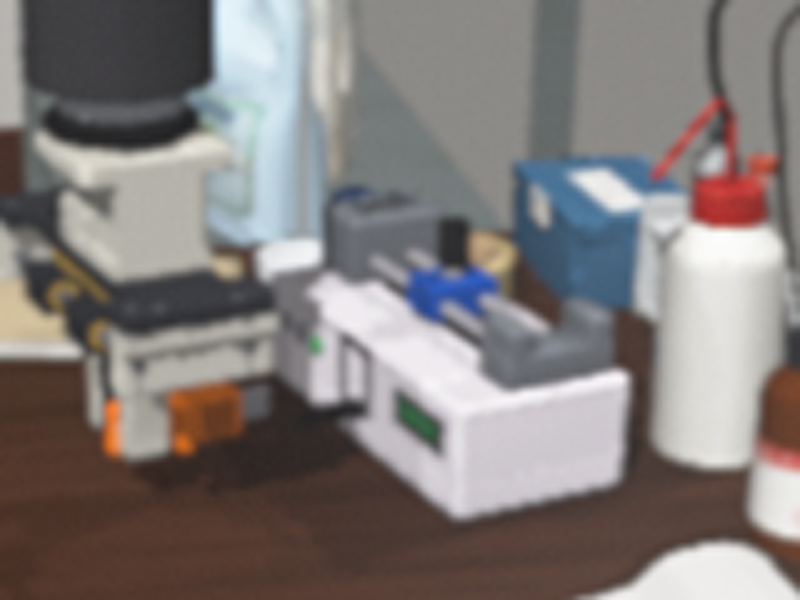

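The bar is fully out and level: shoulder at crop (185,425), tongue at (257,402), empty slot with its black sill at (350,390). I'll lower it to the table, release it, and slide along to the tongue half.

Call:
step_arm:
  increments:
    - {"tx": 0,"ty": 0,"tz": -10,"ax": 0,"ay": 0,"az": 0,"claw": -1}
    - {"tx": 0,"ty": 0,"tz": -10,"ax": 0,"ay": 0,"az": 0,"claw": -1}
    - {"tx": 0,"ty": 0,"tz": -5,"ax": 0,"ay": 0,"az": 0,"claw": -1}
    - {"tx": 0,"ty": 0,"tz": -3,"ax": 0,"ay": 0,"az": 0,"claw": -1}
    - {"tx": 0,"ty": 0,"tz": 0,"ax": 0,"ay": 0,"az": 0,"claw": -1}
    - {"tx": 0,"ty": 0,"tz": 0,"ax": 0,"ay": 0,"az": 0,"claw": -0.5}
    - {"tx": 0,"ty": 0,"tz": 0,"ax": 0,"ay": 0,"az": 0,"claw": 0}
    - {"tx": 0,"ty": 0,"tz": 0,"ax": 0,"ay": 0,"az": 0,"claw": 0.3}
    - {"tx": 0,"ty": 0,"tz": 0,"ax": 0,"ay": 0,"az": 0,"claw": 0.3}
    - {"tx": 0,"ty": 0,"tz": 0,"ax": 0,"ay": 0,"az": 0,"claw": 0.3}

```text
time_s: 6.8
tcp_pos: [0.4705, 0.0615, 0.0225]
eef_rot: [-180.0, -0.0, -163.8]
contact_force: [-0.3, 0.5, -0.9]
gripper_width: 0.048
```

```bash
python3 - <<'E'
from plant import r, optics
from h import *
c=optics.capture("side"); np.savez("side3.npz",**c)
h=cv2.cvtColor(c["image"],cv2.COLOR_BGR2HSV);m=cv2.inRange(h,(3,120,60),(20,255,255));m[:190]=0;m[240:]=0;m[:,:255]=0;m[:,312:]=0
v,u=np.nonzero(m);s=r.get_state();T=s["tcp_pos"];print(T,s["eef_rot"],s["contact_force"],s["gripper_width"])
yaw=np.radians(16.2);X=np.array([np.cos(yaw),np.sin(yaw)]);Y=np.array([-X[1],X[0]])
P=pts(c)[v,u];A=(P[:,:2]-T[:2])@X*1e3;B=(P[:,:2]-T[:2])@Y*1e3
print(u.min(),u.max(),np.percentile(A,[1,5,50,95,99]),P[:,2].min(),P[:,2].max())
for lo in range(-25,65,5):
    k=(A>=lo)&(A<lo+5)
    if k.any():print(lo,k.sum(),B[k].min().round(1),B[k].max().round(1))
E
```

```text
[0.47051942 0.06152953 0.02253689] [-1.79999875e+02  1.06109626e-03 -1.63831148e+02] [0.47499309 0.5591619  0.09110018] 0.05205352476406672
255 299 [-65.15907692 -54.99301368  -9.35931081  55.98372782  62.14743567] -0.0013374332579131766 0.10416492656413735
-25 13 12.1 91.9
-20 6 -44.5 77.4
-15 39 -14.8 79.0
-10 27 -10.9 28.6
-5 8 -2.2 86.5
20 11 -19.0 -14.2
25 13 -16.8 -3.9
30 12 -12.8 -6.6
35 20 -10.5 -0.9
40 19 -10.7 -1.2
45 17 -13.4 -3.6
50 18 -10.6 -0.7
55 8 -8.9 -3.9
60 9 -5.9 5.2
```

Call:
step_arm:
  increments:
    - {"tx": 5,"ty": 1.5,"tz": 0,"ax": 0,"ay": 0,"az": 0,"claw": 0.35}
    - {"tx": 8.6,"ty": 2.5,"tz": 0,"ax": 0,"ay": 0,"az": 0,"claw": 0.35}
    - {"tx": 8.6,"ty": 2.5,"tz": 0,"ax": 0,"ay": 0,"az": 0,"claw": 0.35}
    - {"tx": 8.6,"ty": 2.5,"tz": 0,"ax": 0,"ay": 0,"az": 0,"claw": 0.35}
    - {"tx": 8.6,"ty": 2.5,"tz": 0,"ax": 0,"ay": 0,"az": 0,"claw": 0}
    - {"tx": 0,"ty": 0,"tz": 0,"ax": 0,"ay": 0,"az": 0,"claw": -0.4}
    - {"tx": 0,"ty": 0,"tz": 0,"ax": 0,"ay": 0,"az": 0,"claw": -0.7}
    - {"tx": 0,"ty": 0,"tz": 0,"ax": 0,"ay": 0,"az": 0,"claw": -1}
    - {"tx": 0,"ty": 0,"tz": 0,"ax": 0,"ay": 0,"az": 0,"claw": -1}
    - {"tx": 0,"ty": 0,"tz": 0,"ax": 0,"ay": 0,"az": 0,"claw": -1}
    - {"tx": 0,"ty": 0,"tz": 0,"ax": 0,"ay": 0,"az": 0,"claw": -1}
    - {"tx": 0,"ty": 0,"tz": 0,"ax": 0,"ay": 0,"az": 0,"claw": -1}

```text
time_s: 8.05
tcp_pos: [0.5097, 0.073, 0.0226]
eef_rot: [180.0, -0.0, -163.8]
contact_force: [-0.7, -0.3, 0.6]
gripper_width: 0.0199
```

Call:
step_arm:
  increments:
    - {"tx": 0,"ty": 0,"tz": 15,"ax": 0,"ay": 0,"az": 0,"claw": -1}
    - {"tx": -14,"ty": -4,"tz": 30,"ax": 0,"ay": 0,"az": 0,"claw": -1}
    - {"tx": -14,"ty": -4,"tz": 30,"ax": 0,"ay": 0,"az": 0,"claw": -1}
    - {"tx": 0,"ty": 0,"tz": 0,"ax": 0,"ay": 0,"az": 7.5,"claw": -1}
    - {"tx": 0,"ty": 0,"tz": 0,"ax": 0,"ay": 0,"az": 7.5,"claw": -1}
    - {"tx": 0,"ty": 0,"tz": 0,"ax": 0,"ay": 0,"az": 7.5,"claw": -1}
    - {"tx": 0,"ty": 0,"tz": 0,"ax": 0,"ay": 0,"az": 7.5,"claw": -1}
    - {"tx": 0,"ty": 0,"tz": 0,"ax": 0,"ay": 0,"az": 7.5,"claw": -1}
    - {"tx": 0,"ty": 0,"tz": 0,"ax": 0,"ay": 0,"az": 7.5,"claw": -1}
    - {"tx": 0,"ty": 0,"tz": 0,"ax": 0,"ay": 0,"az": 7.5,"claw": -1}
    - {"tx": 0,"ty": 0,"tz": 0,"ax": 0,"ay": 0,"az": 7.5,"claw": -1}
    - {"tx": 0,"ty": 0,"tz": 0,"ax": 0,"ay": 0,"az": 7.5,"claw": -1}

```text
time_s: 9.25
tcp_pos: [0.4818, 0.065, 0.0975]
eef_rot: [180.0, 0.0, -96.0]
contact_force: [0.2, -0.2, -0.4]
gripper_width: 0.0202
```

Call:
step_arm:
  increments:
    - {"tx": 0,"ty": 0,"tz": 0,"ax": 0,"ay": 0,"az": 7.5,"claw": -1}
    - {"tx": 0,"ty": 0,"tz": 0,"ax": 0,"ay": 0,"az": 7.5,"claw": -1}
    - {"tx": 0,"ty": 0,"tz": 0,"ax": 0,"ay": 0,"az": 7.5,"claw": -1}
    - {"tx": 0,"ty": 0,"tz": 0,"ax": 0,"ay": 0,"az": 7.5,"claw": -1}
    - {"tx": 0,"ty": 0,"tz": 0,"ax": 0,"ay": 0,"az": 7.5,"claw": -1}
    - {"tx": 0,"ty": 0,"tz": 0,"ax": 0,"ay": 0,"az": 7.5,"claw": -1}
    - {"tx": 0,"ty": 0,"tz": 0,"ax": 0,"ay": 0,"az": 7.5,"claw": -1}
    - {"tx": 0,"ty": 0,"tz": 0,"ax": 0,"ay": 0,"az": 7.5,"claw": -1}
    - {"tx": 0,"ty": 0,"tz": 0,"ax": 0,"ay": 0,"az": 7.5,"claw": -1}
    - {"tx": 0,"ty": 0,"tz": 0,"ax": 0,"ay": 0,"az": 7.5,"claw": -1}
    - {"tx": 0,"ty": 0,"tz": 0,"ax": 0,"ay": 0,"az": 7.5,"claw": -1}
    - {"tx": 0,"ty": 0,"tz": 0,"ax": 0,"ay": 0,"az": 7.5,"claw": -1}

```text
time_s: 10.45
tcp_pos: [0.4818, 0.065, 0.0975]
eef_rot: [-180.0, 0.0, -6.0]
contact_force: [-0.2, -0.2, -0.6]
gripper_width: 0.0201
```

Call:
step_arm:
  increments:
    - {"tx": 0,"ty": 0,"tz": 0,"ax": 0,"ay": 0,"az": 7.5,"claw": -1}
    - {"tx": 0,"ty": 0,"tz": 0,"ax": 0,"ay": 0,"az": 7.5,"claw": -1}
    - {"tx": 0,"ty": 0,"tz": 0,"ax": 0,"ay": 0,"az": 7.5,"claw": -1}
    - {"tx": 0,"ty": 0,"tz": 0,"ax": 0,"ay": 0,"az": 0,"claw": -1}
    - {"tx": 0,"ty": 0,"tz": 0,"ax": 0,"ay": 0,"az": 0,"claw": -1}

```text
time_s: 10.95
tcp_pos: [0.4818, 0.065, 0.0975]
eef_rot: [-180.0, 0.0, 15.9]
contact_force: [0.5, -0.2, -0.8]
gripper_width: 0.0195
```

Call:
step_arm:
  increments:
    - {"tx": 0,"ty": 0,"tz": -15,"ax": 0,"ay": 0,"az": 0.2,"claw": -1}
    - {"tx": 0,"ty": 0,"tz": -15,"ax": 0,"ay": 0,"az": 0,"claw": -1}
    - {"tx": 0,"ty": 0,"tz": -15,"ax": 0,"ay": 0,"az": 0,"claw": -1}
    - {"tx": 9.6,"ty": 2.8,"tz": 0,"ax": 0,"ay": 0,"az": 0,"claw": -1}
    - {"tx": 9.6,"ty": 2.8,"tz": 0,"ax": 0,"ay": 0,"az": 0,"claw": -1}
    - {"tx": 9.6,"ty": 2.8,"tz": 0,"ax": 0,"ay": 0,"az": 0,"claw": -1}
    - {"tx": 9.6,"ty": 2.8,"tz": 0,"ax": 0,"ay": 0,"az": 0,"claw": -1}
    - {"tx": 9.6,"ty": 2.8,"tz": 0,"ax": 0,"ay": 0,"az": 0,"claw": -1}
    - {"tx": 0,"ty": 0,"tz": 0,"ax": 0,"ay": 0,"az": 0,"claw": -1}

```text
time_s: 11.85
tcp_pos: [0.5316, 0.0796, 0.0528]
eef_rot: [-180.0, -0.1, 16.4]
contact_force: [0.6, -0.4, -1.1]
gripper_width: 0.0197
```

```bash
python3 - <<'E'
from plant import r, optics
from h import *
c=optics.capture("side"); np.savez("side4.npz",**c)
cv2.imwrite("pics/s4.png",cv2.resize(c["image"][150:240,270:390],None,fx=6,fy=6,interpolation=cv2.INTER_CUBIC))
s=r.get_state();print(s["tcp_pos"],s["eef_rot"],s["contact_force"],s["gripper_width"])
E
```

```text
[0.53051403 0.07921959 0.05255724] [-1.79995918e+02 -1.23927431e-02  1.63438414e+01] [-0.44414788 -0.62104492 -0.58522367] 0.019408795977200133
```

View pics/s4.png

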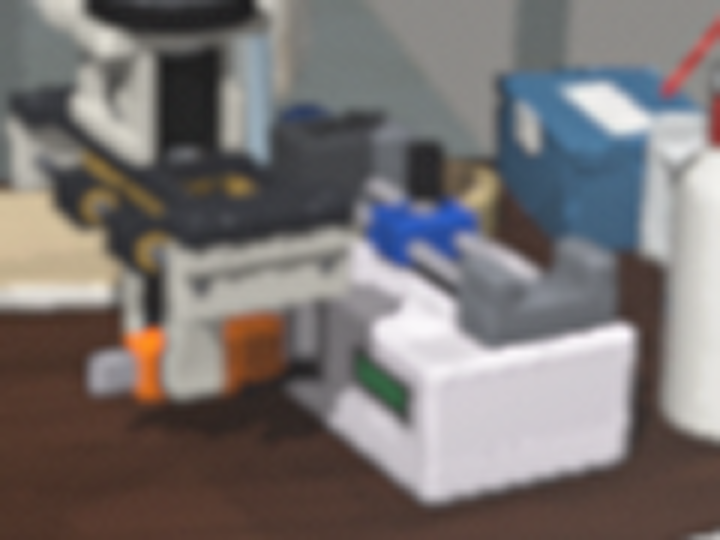

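The tongue now points outwards at crop (110,372), and the blunt half at (255,350) is aligned with the slot. I'll push in slowly and watch the force.

Call:
step_arm:
  increments:
    - {"tx": 3.84,"ty": 1.1,"tz": 0,"ax": 0,"ay": 0,"az": 0,"claw": -1}
    - {"tx": 3.84,"ty": 1.1,"tz": 0,"ax": 0,"ay": 0,"az": 0,"claw": -1}
    - {"tx": 3.84,"ty": 1.1,"tz": 0,"ax": 0,"ay": 0,"az": 0,"claw": -1}
    - {"tx": 3.84,"ty": 1.1,"tz": 0,"ax": 0,"ay": 0,"az": 0,"claw": -1}

```text
time_s: 12.3
tcp_pos: [0.5455, 0.0835, 0.0526]
eef_rot: [180.0, -0.0, 16.4]
contact_force: [-0.1, -0.4, -1.0]
gripper_width: 0.0198
```

Call:
step_arm:
  increments:
    - {"tx": 3.84,"ty": 1.1,"tz": 0,"ax": 0,"ay": 0,"az": 0,"claw": -1}
    - {"tx": 3.84,"ty": 1.1,"tz": 0,"ax": 0,"ay": 0,"az": 0,"claw": -1}
    - {"tx": 3.84,"ty": 1.1,"tz": 0,"ax": 0,"ay": 0,"az": 0,"claw": -1}
    - {"tx": 3.84,"ty": 1.1,"tz": 0,"ax": 0,"ay": 0,"az": 0,"claw": -1}
    - {"tx": 1.92,"ty": 0.56,"tz": -1,"ax": 0,"ay": 0,"az": 0,"claw": -1}

```text
time_s: 12.8
tcp_pos: [0.5631, 0.0886, 0.0516]
eef_rot: [-180.0, -0.0, 16.4]
contact_force: [0.0, 1.3, -0.5]
gripper_width: 0.0196
```

Call:
step_arm:
  increments:
    - {"tx": 1,"ty": 0.3,"tz": 0,"ax": 0,"ay": 0,"az": 0,"claw": -1}
    - {"tx": 1,"ty": 0.3,"tz": 0,"ax": 0,"ay": 0,"az": 0,"claw": -1}

```text
time_s: 13.0
tcp_pos: [0.5645, 0.0889, 0.0514]
eef_rot: [-180.0, 0.0, 16.4]
contact_force: [0.1, -0.0, -1.5]
gripper_width: 0.0198
```

Call:
step_arm:
  increments:
    - {"tx": 1,"ty": 0.3,"tz": 0,"ax": 0,"ay": 0,"az": 0,"claw": -1}
    - {"tx": 1,"ty": 0.3,"tz": 0,"ax": 0,"ay": 0,"az": 0,"claw": -1}

```text
time_s: 13.2
tcp_pos: [0.5665, 0.0896, 0.0516]
eef_rot: [-180.0, -0.0, 16.4]
contact_force: [0.5, -1.1, -0.7]
gripper_width: 0.0199
```

Call:
step_arm:
  increments:
    - {"tx": 1,"ty": 0.3,"tz": 0,"ax": 0,"ay": 0,"az": 0,"claw": -1}

```text
time_s: 13.3
tcp_pos: [0.5676, 0.0899, 0.0516]
eef_rot: [180.0, -0.0, 16.4]
contact_force: [-0.3, -0.3, -1.1]
gripper_width: 0.0205
```

Call:
step_arm:
  increments:
    - {"tx": 1,"ty": 0.3,"tz": 0,"ax": 0,"ay": 0,"az": 0,"claw": -1}

```text
time_s: 13.4
tcp_pos: [0.5686, 0.0902, 0.0516]
eef_rot: [-180.0, -0.0, 16.4]
contact_force: [-0.2, 0.0, -0.2]
gripper_width: 0.0197
```

Call:
step_arm:
  increments:
    - {"tx": 1,"ty": 0.3,"tz": 0,"ax": 0,"ay": 0,"az": 0,"claw": -1}

```text
time_s: 13.5
tcp_pos: [0.5696, 0.0905, 0.0516]
eef_rot: [180.0, -0.0, 16.4]
contact_force: [0.3, -0.4, 0.3]
gripper_width: 0.0194
```

Call:
step_arm:
  increments:
    - {"tx": 1,"ty": 0.3,"tz": 0,"ax": 0,"ay": 0,"az": 0,"claw": -1}

```text
time_s: 13.6
tcp_pos: [0.5706, 0.0908, 0.0516]
eef_rot: [180.0, -0.0, 16.4]
contact_force: [0.7, 0.5, -0.5]
gripper_width: 0.0196
```

Call:
step_arm:
  increments:
    - {"tx": 1,"ty": 0.3,"tz": 0,"ax": 0,"ay": 0,"az": 0,"claw": -1}

```text
time_s: 13.7
tcp_pos: [0.5716, 0.0911, 0.0516]
eef_rot: [180.0, 0.0, 16.4]
contact_force: [-0.8, -0.3, -1.0]
gripper_width: 0.02
```

Call:
step_arm:
  increments:
    - {"tx": 1,"ty": 0.3,"tz": 0,"ax": 0,"ay": 0,"az": 0,"claw": -1}

```text
time_s: 13.8
tcp_pos: [0.5726, 0.0914, 0.0516]
eef_rot: [-180.0, -0.0, 16.4]
contact_force: [-0.1, -0.4, -0.7]
gripper_width: 0.0197
```

Call:
step_arm:
  increments:
    - {"tx": 1,"ty": 0.3,"tz": 0,"ax": 0,"ay": 0,"az": 0,"claw": -1}

```text
time_s: 13.9
tcp_pos: [0.5736, 0.0917, 0.0516]
eef_rot: [180.0, 0.0, 16.4]
contact_force: [-0.0, 0.3, -0.7]
gripper_width: 0.0193
```

Call:
step_arm:
  increments:
    - {"tx": 1,"ty": 0.3,"tz": 0,"ax": 0,"ay": 0,"az": 0,"claw": -1}

```text
time_s: 14.0
tcp_pos: [0.5746, 0.092, 0.0516]
eef_rot: [180.0, 0.0, 16.4]
contact_force: [-0.2, 0.2, -0.9]
gripper_width: 0.0201
```

```bash
python3 - <<'E'
from plant import r, optics
from h import *
c=optics.capture("side"); np.savez("side5.npz",**c)
cv2.imwrite("pics/s5.png",cv2.resize(c["image"][180:240,290:370],None,fx=10,fy=10,interpolation=cv2.INTER_CUBIC))
s=r.get_state();print(s["tcp_pos"],s["eef_rot"],s["contact_force"],s["gripper_width"])
E
```

```text
[0.5748018 0.0920614 0.0515706] [ 1.79999209e+02 -8.87531797e-03  1.63700055e+01] [0.3138707  0.33857915 0.72249589] 0.020259638950784194
```

View pics/s5.png

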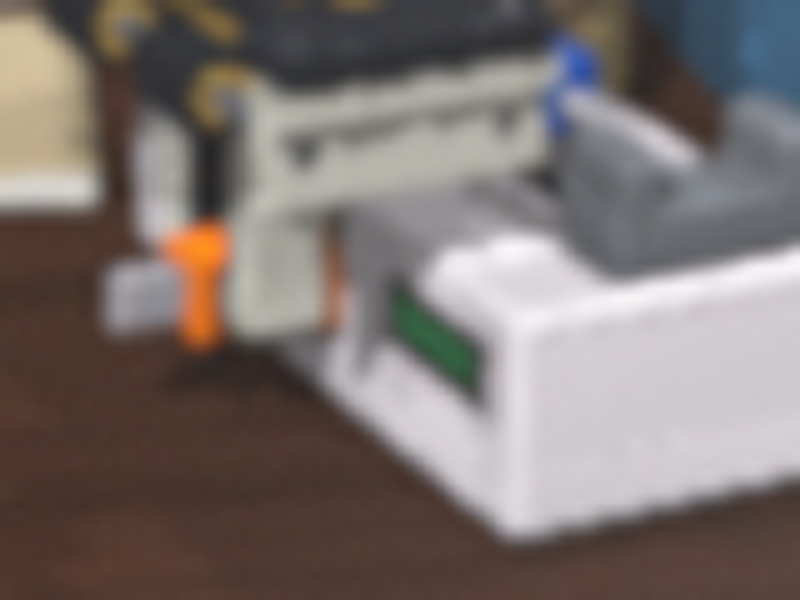

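Call:
step_arm:
  increments:
    - {"tx": 1,"ty": 0.3,"tz": 0,"ax": 0,"ay": 0,"az": 0,"claw": -1}

```text
time_s: 14.15
tcp_pos: [0.5755, 0.0923, 0.0515]
eef_rot: [-180.0, 0.0, 16.4]
contact_force: [0.5, -0.9, -1.2]
gripper_width: 0.0197
```

Call:
step_arm:
  increments:
    - {"tx": 1,"ty": 0.3,"tz": 0,"ax": 0,"ay": 0,"az": 0,"claw": -1}

```text
time_s: 14.25
tcp_pos: [0.5756, 0.0923, 0.0513]
eef_rot: [180.0, 0.1, 16.3]
contact_force: [-4.2, 0.5, 0.4]
gripper_width: 0.0198
```

Call:
step_arm:
  increments:
    - {"tx": 1,"ty": 0.3,"tz": 0,"ax": 0,"ay": 0,"az": 0,"claw": -1}

```text
time_s: 14.35
tcp_pos: [0.5757, 0.0922, 0.051]
eef_rot: [180.0, 0.2, 16.3]
contact_force: [-8.2, -0.3, 2.6]
gripper_width: 0.0194
```

Call:
step_arm:
  increments:
    - {"tx": 0.5,"ty": 0.1,"tz": -1,"ax": 0,"ay": 0,"az": 0,"claw": -1}
    - {"tx": 0,"ty": 0,"tz": 0,"ax": 0,"ay": 0,"az": 0,"claw": -1}
    - {"tx": 0,"ty": 0,"tz": 0,"ax": 0,"ay": 0,"az": 0,"claw": -0.4}
    - {"tx": 0,"ty": 0,"tz": 0,"ax": 0,"ay": 0,"az": 0,"claw": 0}
    - {"tx": 0,"ty": 0,"tz": 0,"ax": 0,"ay": 0,"az": 0,"claw": 0.2}
    - {"tx": -2,"ty": -0.6,"tz": 0,"ax": 0,"ay": 0,"az": 0,"claw": 0.2}
    - {"tx": 0,"ty": 0,"tz": 15,"ax": 0,"ay": 0,"az": 0,"claw": 0.2}
    - {"tx": 0,"ty": 0,"tz": 40,"ax": 0,"ay": 0,"az": 0,"claw": 0.2}
    - {"tx": 0,"ty": 0,"tz": 40,"ax": 0,"ay": 0,"az": 0,"claw": 0.2}
    - {"tx": -30,"ty": -9,"tz": 30,"ax": 0,"ay": 0,"az": 0,"claw": 0.2}
    - {"tx": -40,"ty": -12,"tz": 0,"ax": 0,"ay": 0,"az": 0,"claw": 0.2}
    - {"tx": -40,"ty": -12,"tz": 0,"ax": 0,"ay": 0,"az": 0,"claw": 0.2}

```text
time_s: 15.55
tcp_pos: [0.4656, 0.0594, 0.1764]
eef_rot: [-180.0, -0.1, 16.4]
contact_force: [-0.3, -0.4, 1.5]
gripper_width: 0.0523
```

```bash
python3 - <<'E'
from plant import r, optics
from h import *
c=optics.capture("side"); np.savez("side6.npz",**c);t=optics.capture("top"); np.savez("top6.npz",**t)
a=cv2.resize(c["image"][165:225,285:365],None,fx=8,fy=8,interpolation=cv2.INTER_CUBIC)[:300]
a=cv2.resize(c["image"][170:230,285:365],None,fx=5,fy=5,interpolation=cv2.INTER_CUBIC)
b=cv2.resize(t["image"][150:210,225:305],None,fx=5,fy=5,interpolation=cv2.INTER_CUBIC)
cv2.imwrite("pics/b6.png",np.hstack([a,b]))
s=r.get_state();print(s["tcp_pos"],s["eef_rot"],s["contact_force"],s["gripper_width"])
E
```

```text
[0.46166511 0.05774303 0.17582609] [-1.79932975e+02  1.59614887e-02  1.63357221e+01] [ 0.79750979  0.88931421 -0.11302173] 0.052512794076351926
```

View pics/b6.png

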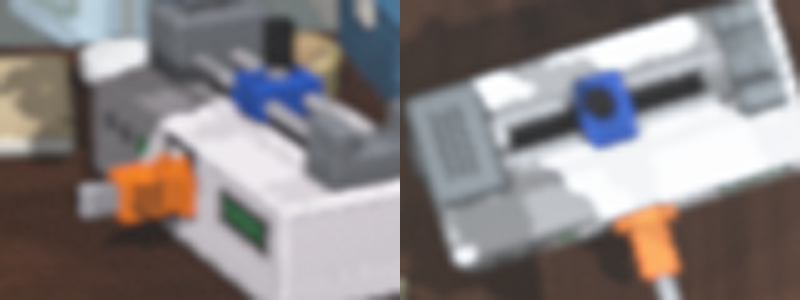

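The bar is home: shoulders sit against the face at (190,185) in the left half, with the tongue outside at (95,198). In the right half the knob is still at (600,100). I'll now go above the knob.

Call:
step_arm:
  increments:
    - {"tx": 23.4,"ty": 6.9,"tz": 1,"ax": 0,"ay": 0,"az": 0,"claw": 0.1}
    - {"tx": 23.4,"ty": 6.9,"tz": 1,"ax": 0,"ay": 0,"az": 0,"claw": 0.1}
    - {"tx": 23.4,"ty": 6.9,"tz": 1,"ax": 0,"ay": 0,"az": 0,"claw": 0.1}
    - {"tx": 23.4,"ty": 6.9,"tz": 1,"ax": 0,"ay": 0,"az": 0,"claw": 0.1}
    - {"tx": 23.4,"ty": 6.9,"tz": 0,"ax": 0,"ay": 0,"az": 0,"claw": 0.1}
    - {"tx": 23.4,"ty": 6.9,"tz": 0,"ax": 0,"ay": 0,"az": 0,"claw": 0.1}
    - {"tx": 23.4,"ty": 6.9,"tz": 0,"ax": 0,"ay": 0,"az": 0,"claw": 0.1}
    - {"tx": 23.4,"ty": 6.9,"tz": 0,"ax": 0,"ay": 0,"az": 0,"claw": 0.1}
    - {"tx": 0,"ty": 0,"tz": -20,"ax": 0,"ay": 0,"az": 0,"claw": 0.1}
    - {"tx": 0,"ty": 0,"tz": 0,"ax": 0,"ay": 0,"az": 0,"claw": 0.1}

```text
time_s: 16.65
tcp_pos: [0.6523, 0.1143, 0.1563]
eef_rot: [-180.0, 0.3, 16.3]
contact_force: [-0.7, -0.1, -0.4]
gripper_width: 0.0483
```

```bash
python3 - <<'E'
from plant import r, optics
from h import *
c=optics.capture("side"); np.savez("side7.npz",**c)
cv2.imwrite("pics/s7.png",cv2.resize(c["image"][140:215,300:400],None,fx=7,fy=7,interpolation=cv2.INTER_CUBIC))
s=r.get_state();print(s["tcp_pos"],s["eef_rot"],s["contact_force"],s["gripper_width"],s["joints"])
E
```

```text
[0.65246787 0.11423117 0.15790175] [179.98059947   0.18890764  16.35156109] [ 0.18856508  0.29654238 -0.1991125 ] 0.04779244092513747 [ 2.67533518e+01  2.30757796e+01 -7.42114771e+00 -1.74041421e-02
 -5.96923797e+01  7.96070490e+01]
```

View pics/s7.png

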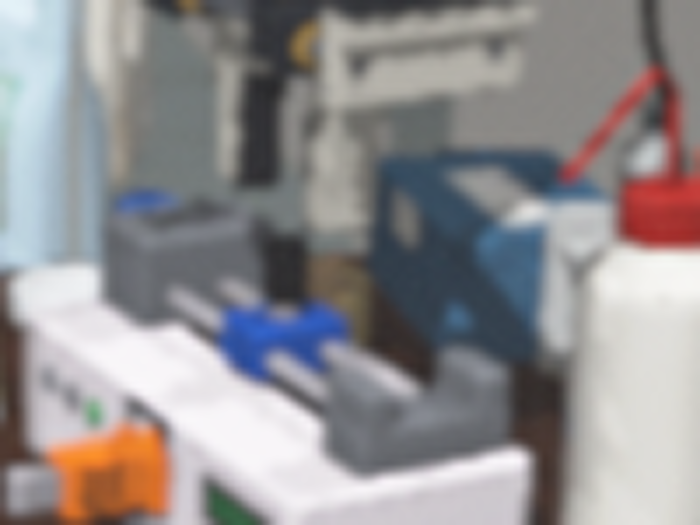

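The fingers straddle the knob: finger columns at about 230 and 340, knob at 283. I'll descend and close gently.

Call:
step_arm:
  increments:
    - {"tx": -2.5,"ty": -0.7,"tz": -15,"ax": 0,"ay": 0,"az": 0,"claw": 0.1}
    - {"tx": 0,"ty": 0,"tz": -12,"ax": 0,"ay": 0,"az": 0,"claw": 0.1}
    - {"tx": 0,"ty": 0,"tz": -9,"ax": 0,"ay": 0,"az": 0,"claw": 0.1}
    - {"tx": 0,"ty": 0,"tz": 0,"ax": 0,"ay": 0,"az": 0,"claw": -0.3}
    - {"tx": 0,"ty": 0,"tz": 0,"ax": 0,"ay": 0,"az": 0,"claw": -0.45}
    - {"tx": 0,"ty": 0,"tz": 0,"ax": 0,"ay": 0,"az": 0,"claw": -0.5}
    - {"tx": 0,"ty": 0,"tz": 0,"ax": 0,"ay": 0,"az": 0,"claw": -0.55}
    - {"tx": 0,"ty": 0,"tz": 0,"ax": 0,"ay": 0,"az": 0,"claw": -0.6}
    - {"tx": 0,"ty": 0,"tz": 0,"ax": 0,"ay": 0,"az": 0,"claw": -0.65}
    - {"tx": 0,"ty": 0,"tz": 0,"ax": 0,"ay": 0,"az": 0,"claw": -1}
    - {"tx": 0,"ty": 0,"tz": 0,"ax": 0,"ay": 0,"az": 0,"claw": -1}
    - {"tx": 0,"ty": 0,"tz": 0,"ax": 0,"ay": 0,"az": 0,"claw": -1}
  newtons: 4

```text
time_s: 17.9
tcp_pos: [0.6511, 0.114, 0.124]
eef_rot: [180.0, -0.0, 16.4]
contact_force: [-0.4, 1.6, 3.9]
gripper_width: 0.0177
```

Call:
step_arm:
  increments:
    - {"tx": 0,"ty": 0,"tz": 0,"ax": 0,"ay": 0,"az": 0,"claw": -1}
    - {"tx": 0,"ty": 0,"tz": 0,"ax": 0,"ay": 0,"az": 0,"claw": -1}
  newtons: 15

```text
time_s: 18.1
tcp_pos: [0.6511, 0.114, 0.124]
eef_rot: [180.0, -0.1, 16.4]
contact_force: [-0.2, 1.6, 5.5]
gripper_width: 0.0173
```

Call:
step_arm:
  increments:
    - {"tx": 0,"ty": 0,"tz": 1,"ax": 0,"ay": 0,"az": 0,"claw": -1}
    - {"tx": 0,"ty": 0,"tz": 0.5,"ax": 0,"ay": 0,"az": 0,"claw": -1}

```text
time_s: 18.3
tcp_pos: [0.6509, 0.114, 0.1242]
eef_rot: [-180.0, -0.0, 16.4]
contact_force: [5.8, 0.0, -7.6]
gripper_width: 0.0174
```

```bash
cat > st.py <<'E'
from plant import r
import numpy as np
y=np.radians(16.3);Y=np.array([-np.sin(y),np.cos(y)]);X=np.array([Y[1],-Y[0]])
s=r.get_state();p=s["tcp_pos"];f=s["contact_force"]
print("t",s["time_s"],"x,y mm",(p[:2]@X*1e3).round(2),(p[:2]@Y*1e3).round(2),"z",(p[2]*1e3).round(2),"Fx,Fy,Fz",(f[:2]@X).round(2),(f[:2]@Y).round(2),f[2].round(2),s["gripper_width"].round(4))
E
python3 st.py
```

```text
Traceback (most recent call last):
  File "st.py", line 5, in <module>
    print("t",s["time_s"],"x,y mm",(p[:2]@X*1e3).round(2),(p[:2]@Y*1e3).round(2),"z",(p[2]*1e3).round(2),"Fx,Fy,Fz",(f[:2]@X).round(2),(f[:2]@Y).round(2),f[2].round(2),s["gripper_width"].round(4))
                                                                                                                                                                        ^^^^^^^^^^^^^^^^^^^^^^^^
AttributeError: 'float' object has no attribute 'round'
```

Call:
step_arm:
  increments:
    - {"tx": 0,"ty": 0,"tz": -0.8,"ax": 0,"ay": 0,"az": 0,"claw": -1}
    - {"tx": 0,"ty": 0,"tz": 0,"ax": 0,"ay": 0,"az": 0,"claw": -1}

```text
time_s: 18.5
tcp_pos: [0.651, 0.1139, 0.1241]
eef_rot: [180.0, -0.0, 16.4]
contact_force: [3.6, -0.2, -2.3]
gripper_width: 0.0176
```

```bash
sed -i 's/s\["gripper_width"\].round(4)/s["gripper_width"]/' st.py
python3 st.py
```

```text
t 18.5 x,y mm 656.78 -73.34 z 124.15 Fx,Fy,Fz 3.39 -1.23 -2.27 0.017566421187892207
```

Call:
step_arm:
  increments:
    - {"tx": 0.2,"ty": 1.1,"tz": -0.2,"ax": 0,"ay": 0,"az": 0,"claw": -1}
    - {"tx": -0.28,"ty": 0.96,"tz": 0,"ax": 0,"ay": 0,"az": 0,"claw": -1}

```text
time_s: 18.7
tcp_pos: [0.6505, 0.1156, 0.1241]
eef_rot: [180.0, 0.0, 16.4]
contact_force: [0.6, -1.2, -1.0]
gripper_width: 0.0173
```

```bash
python3 st.py
```

```text
t 18.7 x,y mm 656.84 -71.59 z 124.1 Fx,Fy,Fz 0.22 -1.28 -0.99 0.017344505910521307
```

Call:
step_arm:
  increments:
    - {"tx": -0.28,"ty": 0.96,"tz": 0,"ax": 0,"ay": 0,"az": 0,"claw": -1}

```text
time_s: 18.8
tcp_pos: [0.6502, 0.1167, 0.1241]
eef_rot: [180.0, 0.0, 16.4]
contact_force: [1.1, -0.3, 0.8]
gripper_width: 0.0173
```

Call:
step_arm:
  increments:
    - {"tx": -0.28,"ty": 0.96,"tz": 0,"ax": 0,"ay": 0,"az": 0,"claw": -1}

```text
time_s: 18.9
tcp_pos: [0.6499, 0.1178, 0.1241]
eef_rot: [180.0, 0.0, 16.4]
contact_force: [1.2, -0.9, -0.2]
gripper_width: 0.0176
```

Call:
step_arm:
  increments:
    - {"tx": -0.28,"ty": 0.96,"tz": 0,"ax": 0,"ay": 0,"az": 0,"claw": -1}

```text
time_s: 19.0
tcp_pos: [0.6497, 0.1188, 0.1241]
eef_rot: [180.0, 0.0, 16.4]
contact_force: [1.6, -1.2, 0.7]
gripper_width: 0.0177
```

Call:
step_arm:
  increments:
    - {"tx": -0.14,"ty": 0.48,"tz": 0,"ax": 0,"ay": 0,"az": 0,"claw": -1}

```text
time_s: 19.1
tcp_pos: [0.6495, 0.1193, 0.1241]
eef_rot: [180.0, 0.0, 16.4]
contact_force: [1.4, -0.2, 0.2]
gripper_width: 0.0173
```

Call:
step_arm:
  increments:
    - {"tx": -0.28,"ty": 0.96,"tz": 0,"ax": 0,"ay": 0,"az": 0,"claw": -1}

```text
time_s: 19.2
tcp_pos: [0.6493, 0.1202, 0.1241]
eef_rot: [180.0, 0.0, 16.4]
contact_force: [1.2, -1.5, 0.9]
gripper_width: 0.0173
```

Call:
step_arm:
  increments:
    - {"tx": -0.14,"ty": 0.48,"tz": 0,"ax": 0,"ay": 0,"az": 0,"claw": -1}

```text
time_s: 19.3
tcp_pos: [0.6491, 0.1208, 0.1241]
eef_rot: [180.0, 0.0, 16.4]
contact_force: [0.9, -1.0, 1.4]
gripper_width: 0.0172
```

Call:
step_arm:
  increments:
    - {"tx": -0.28,"ty": 0.96,"tz": 0,"ax": 0,"ay": 0,"az": 0,"claw": -1}

```text
time_s: 19.4
tcp_pos: [0.6488, 0.1217, 0.1241]
eef_rot: [180.0, 0.0, 16.4]
contact_force: [-0.1, -1.2, 1.7]
gripper_width: 0.0173
```

Call:
step_arm:
  increments:
    - {"tx": -0.14,"ty": 0.48,"tz": 0,"ax": 0,"ay": 0,"az": 0,"claw": -1}

```text
time_s: 19.5
tcp_pos: [0.6487, 0.1222, 0.1241]
eef_rot: [180.0, 0.0, 16.4]
contact_force: [0.3, -1.0, 2.6]
gripper_width: 0.0176
```

Call:
step_arm:
  increments:
    - {"tx": -0.17,"ty": 0.58,"tz": 0,"ax": 0,"ay": 0,"az": 0,"claw": -1}

```text
time_s: 19.6
tcp_pos: [0.6485, 0.1227, 0.1241]
eef_rot: [180.0, 0.0, 16.4]
contact_force: [0.3, -1.7, 2.9]
gripper_width: 0.0172
```

Call:
step_arm:
  increments:
    - {"tx": -0.17,"ty": 0.58,"tz": -0.1,"ax": 0,"ay": 0,"az": 0,"claw": -1}

```text
time_s: 19.7
tcp_pos: [0.6484, 0.1233, 0.1241]
eef_rot: [180.0, 0.0, 16.4]
contact_force: [-0.8, -2.7, 3.0]
gripper_width: 0.0171
```

Call:
step_arm:
  increments:
    - {"tx": -0.17,"ty": 0.58,"tz": 0,"ax": 0,"ay": 0,"az": 0,"claw": -1}

```text
time_s: 19.8
tcp_pos: [0.6482, 0.1239, 0.124]
eef_rot: [180.0, 0.0, 16.4]
contact_force: [-0.3, -1.6, 3.9]
gripper_width: 0.0176
```

Call:
step_arm:
  increments:
    - {"tx": -0.17,"ty": 0.58,"tz": 0.3,"ax": 0,"ay": 0,"az": 0,"claw": -1}

```text
time_s: 19.9
tcp_pos: [0.648, 0.1245, 0.1241]
eef_rot: [-180.0, 0.0, 16.4]
contact_force: [-0.5, -1.4, -0.0]
gripper_width: 0.017
```

Call:
step_arm:
  increments:
    - {"tx": -0.17,"ty": 0.58,"tz": 0,"ax": 0,"ay": 0,"az": 0,"claw": -1}

```text
time_s: 20.0
tcp_pos: [0.6478, 0.1251, 0.1241]
eef_rot: [-180.0, 0.0, 16.4]
contact_force: [-0.1, -1.2, 1.6]
gripper_width: 0.0173
```

Call:
step_arm:
  increments:
    - {"tx": -0.17,"ty": 0.58,"tz": 0,"ax": 0,"ay": 0,"az": 0,"claw": -1}

```text
time_s: 20.1
tcp_pos: [0.6477, 0.1257, 0.1241]
eef_rot: [180.0, 0.0, 16.4]
contact_force: [-0.8, -0.7, 2.0]
gripper_width: 0.0179
```

Call:
step_arm:
  increments:
    - {"tx": -0.17,"ty": 0.58,"tz": 0.1,"ax": 0,"ay": 0,"az": 0,"claw": -1}

```text
time_s: 20.2
tcp_pos: [0.6475, 0.1262, 0.1241]
eef_rot: [-180.0, 0.0, 16.4]
contact_force: [1.5, -1.4, 0.8]
gripper_width: 0.0171
```

Call:
step_arm:
  increments:
    - {"tx": -0.17,"ty": 0.58,"tz": 0,"ax": 0,"ay": 0,"az": 0,"claw": -1}

```text
time_s: 20.3
tcp_pos: [0.6473, 0.1269, 0.1241]
eef_rot: [-180.0, 0.0, 16.4]
contact_force: [-0.4, -1.8, -0.3]
gripper_width: 0.0173
```

Call:
step_arm:
  increments:
    - {"tx": -0.17,"ty": 0.58,"tz": 0,"ax": 0,"ay": 0,"az": 0,"claw": -1}

```text
time_s: 20.4
tcp_pos: [0.6471, 0.1274, 0.1241]
eef_rot: [-180.0, 0.0, 16.4]
contact_force: [0.4, -1.6, -0.5]
gripper_width: 0.0172
```

Call:
step_arm:
  increments:
    - {"tx": -0.17,"ty": 0.58,"tz": 0,"ax": 0,"ay": 0,"az": 0,"claw": -1}

```text
time_s: 20.5
tcp_pos: [0.647, 0.128, 0.1241]
eef_rot: [-180.0, 0.0, 16.4]
contact_force: [0.0, -1.5, -1.1]
gripper_width: 0.0172
```

Call:
step_arm:
  increments:
    - {"tx": -0.17,"ty": 0.58,"tz": 0,"ax": 0,"ay": 0,"az": 0,"claw": -1}

```text
time_s: 20.6
tcp_pos: [0.6468, 0.1286, 0.1241]
eef_rot: [-180.0, 0.0, 16.4]
contact_force: [-0.6, -1.5, -1.8]
gripper_width: 0.0177
```

Call:
step_arm:
  increments:
    - {"tx": -0.17,"ty": 0.58,"tz": 0,"ax": 0,"ay": 0,"az": 0,"claw": -1}

```text
time_s: 20.7
tcp_pos: [0.6466, 0.1292, 0.1241]
eef_rot: [-180.0, 0.0, 16.4]
contact_force: [1.2, -0.6, -1.7]
gripper_width: 0.0174
```

Call:
step_arm:
  increments:
    - {"tx": -0.17,"ty": 0.58,"tz": -0.15,"ax": 0,"ay": 0,"az": 0,"claw": -1}

```text
time_s: 20.8
tcp_pos: [0.6465, 0.1297, 0.1241]
eef_rot: [180.0, 0.0, 16.4]
contact_force: [-1.2, -1.5, 0.1]
gripper_width: 0.0174
```

Call:
step_arm:
  increments:
    - {"tx": -0.17,"ty": 0.58,"tz": 0,"ax": 0,"ay": 0,"az": 0,"claw": -1}

```text
time_s: 20.9
tcp_pos: [0.6463, 0.1303, 0.1241]
eef_rot: [180.0, 0.0, 16.4]
contact_force: [-0.4, -1.5, 0.2]
gripper_width: 0.0176
```

Call:
step_arm:
  increments:
    - {"tx": -0.17,"ty": 0.58,"tz": 0,"ax": 0,"ay": 0,"az": 0,"claw": -1}

```text
time_s: 21.0
tcp_pos: [0.6462, 0.1305, 0.1241]
eef_rot: [180.0, 0.0, 16.4]
contact_force: [2.0, -6.0, -1.4]
gripper_width: 0.0173
```

```bash
python3 st.py
```

```text
t 21.0 x,y mm 656.88 -56.12 z 124.13 Fx,Fy,Fz 0.19 -6.35 -1.35 0.017320509332486984
```

Call:
step_arm:
  increments:
    - {"tx": 0.14,"ty": -0.48,"tz": 0,"ax": 0,"ay": 0,"az": 0,"claw": -1}
    - {"tx": 0.28,"ty": -0.96,"tz": 0,"ax": 0,"ay": 0,"az": 0,"claw": -1}
    - {"tx": 0.56,"ty": -1.92,"tz": 0,"ax": 0,"ay": 0,"az": 0,"claw": -1}
    - {"tx": 0.56,"ty": -1.92,"tz": 0,"ax": 0,"ay": 0,"az": 0,"claw": -1}
    - {"tx": 0.56,"ty": -1.92,"tz": 0,"ax": 0,"ay": 0,"az": 0,"claw": -1}
    - {"tx": 0.56,"ty": -1.92,"tz": 0,"ax": 0,"ay": 0,"az": 0,"claw": -1}
    - {"tx": 0.56,"ty": -1.92,"tz": 0,"ax": 0,"ay": 0,"az": 0,"claw": -1}
    - {"tx": 0.42,"ty": -1.44,"tz": 0,"ax": 0,"ay": 0,"az": 0,"claw": -1}
    - {"tx": 0.28,"ty": -0.96,"tz": 0,"ax": 0,"ay": 0,"az": 0,"claw": -1}

```text
time_s: 21.9
tcp_pos: [0.6502, 0.1172, 0.1242]
eef_rot: [180.0, 0.0, 16.4]
contact_force: [-1.8, 1.1, -1.6]
gripper_width: 0.0176
```

```bash
python3 st.py
```

```text
t 21.9 x,y mm 656.97 -69.96 z 124.16 Fx,Fy,Fz -1.42 1.56 -1.59 0.017611428559636863
```

Call:
step_arm:
  increments:
    - {"tx": 0.42,"ty": -1.44,"tz": -0.1,"ax": 0,"ay": 0,"az": 0,"claw": -1}
    - {"tx": 0.42,"ty": -1.44,"tz": 0,"ax": 0,"ay": 0,"az": 0,"claw": -1}

```text
time_s: 22.1
tcp_pos: [0.651, 0.1145, 0.1241]
eef_rot: [180.0, 0.0, 16.4]
contact_force: [-1.8, 0.9, -0.9]
gripper_width: 0.0173
```

Call:
step_arm:
  increments:
    - {"tx": 0.17,"ty": -0.58,"tz": 0,"ax": 0,"ay": 0,"az": 0,"claw": -1}

```text
time_s: 22.2
tcp_pos: [0.6512, 0.1138, 0.1241]
eef_rot: [180.0, 0.0, 16.4]
contact_force: [-3.6, 0.7, -0.3]
gripper_width: 0.0173
```

Call:
step_arm:
  increments:
    - {"tx": 0.17,"ty": -0.58,"tz": 0,"ax": 0,"ay": 0,"az": 0,"claw": -1}

```text
time_s: 22.3
tcp_pos: [0.6514, 0.1133, 0.1241]
eef_rot: [180.0, 0.0, 16.4]
contact_force: [-2.2, 0.3, -0.4]
gripper_width: 0.0175
```

Call:
step_arm:
  increments:
    - {"tx": 0.17,"ty": -0.58,"tz": 0,"ax": 0,"ay": 0,"az": 0,"claw": -1}

```text
time_s: 22.4
tcp_pos: [0.6515, 0.1128, 0.1241]
eef_rot: [-180.0, 0.0, 16.4]
contact_force: [-2.0, 0.0, -0.7]
gripper_width: 0.0177
```

Call:
step_arm:
  increments:
    - {"tx": -0.1,"ty": -0.66,"tz": 0,"ax": 0,"ay": 0,"az": 0,"claw": -1}

```text
time_s: 22.5
tcp_pos: [0.6516, 0.1123, 0.1241]
eef_rot: [-180.0, -0.0, 16.4]
contact_force: [-1.1, 0.7, -1.1]
gripper_width: 0.0173
```

Call:
step_arm:
  increments:
    - {"tx": 0.17,"ty": -0.58,"tz": 0,"ax": 0,"ay": 0,"az": 0,"claw": -1}

```text
time_s: 22.6
tcp_pos: [0.6518, 0.1117, 0.1241]
eef_rot: [-180.0, -0.0, 16.4]
contact_force: [-0.9, 1.4, -1.2]
gripper_width: 0.0176
```

Call:
step_arm:
  increments:
    - {"tx": 0.17,"ty": -0.58,"tz": 0,"ax": 0,"ay": 0,"az": 0,"claw": -1}

```text
time_s: 22.7
tcp_pos: [0.652, 0.1111, 0.1241]
eef_rot: [-180.0, -0.0, 16.4]
contact_force: [-1.3, 3.6, -0.6]
gripper_width: 0.0177
```

Call:
step_arm:
  increments:
    - {"tx": 0.1,"ty": -0.35,"tz": 0,"ax": 0,"ay": 0,"az": 0,"claw": -1}

```text
time_s: 22.8
tcp_pos: [0.652, 0.1111, 0.1241]
eef_rot: [-180.0, -0.0, 16.4]
contact_force: [-2.9, 3.7, 0.3]
gripper_width: 0.0179
```

```bash
python3 st.py
```

```text
t 22.8 x,y mm 656.95 -76.37 z 124.12 Fx,Fy,Fz -1.69 4.36 0.3 0.017869689124496727
```

Call:
step_arm:
  increments:
    - {"tx": -0.5,"ty": 0.9,"tz": 0,"ax": 0,"ay": 0,"az": 0,"claw": -1}
    - {"tx": -0.42,"ty": 1.44,"tz": 0,"ax": 0,"ay": 0,"az": 0,"claw": -1}
    - {"tx": -0.42,"ty": 1.44,"tz": 0,"ax": 0,"ay": 0,"az": 0,"claw": -1}
    - {"tx": -0.42,"ty": 1.44,"tz": 0,"ax": 0,"ay": 0,"az": 0,"claw": -1}
    - {"tx": -0.42,"ty": 1.44,"tz": 0,"ax": 0,"ay": 0,"az": 0,"claw": -1}
    - {"tx": -0.42,"ty": 1.44,"tz": 0,"ax": 0,"ay": 0,"az": 0,"claw": -1}
    - {"tx": -0.28,"ty": 0.96,"tz": 0,"ax": 0,"ay": 0,"az": 0,"claw": -1}
    - {"tx": 0,"ty": 0,"tz": 0,"ax": 0,"ay": 0,"az": 0,"claw": -1}

```text
time_s: 23.6
tcp_pos: [0.6492, 0.1201, 0.1242]
eef_rot: [-180.0, -0.0, 16.4]
contact_force: [2.5, 1.9, -2.8]
gripper_width: 0.0173
```

```bash
python3 st.py
```

```text
t 23.6 x,y mm 656.8 -66.97 z 124.17 Fx,Fy,Fz 2.99 1.15 -2.78 0.017276338056081014
```

Call:
step_arm:
  increments:
    - {"tx": 0.1,"ty": 0.78,"tz": -0.2,"ax": 0,"ay": 0,"az": 0,"claw": -1}
    - {"tx": 0,"ty": 0,"tz": 0,"ax": 0,"ay": 0,"az": 0,"claw": -1}

```text
time_s: 23.8
tcp_pos: [0.6491, 0.1205, 0.1241]
eef_rot: [180.0, -0.0, 16.4]
contact_force: [0.6, -0.8, -1.1]
gripper_width: 0.0175
```

```bash
python3 st.py
```

```text
t 23.8 x,y mm 656.89 -66.49 z 124.14 Fx,Fy,Fz 0.35 -0.96 -1.08 0.01750087345924734
```

Call:
step_arm:
  increments:
    - {"tx": -0.08,"ty": 0.28,"tz": 0,"ax": 0,"ay": 0,"az": 0,"claw": -1}
    - {"tx": 0,"ty": 0,"tz": 0,"ax": 0,"ay": 0,"az": 0,"claw": -1}
  newtons: 5

```text
time_s: 24.0
tcp_pos: [0.6491, 0.1207, 0.1241]
eef_rot: [180.0, -0.0, 16.4]
contact_force: [0.6, -0.1, 0.6]
gripper_width: 0.0175
```

```bash
python3 st.py
```

```text
t 24.0 x,y mm 656.85 -66.28 z 124.1 Fx,Fy,Fz 0.58 -0.29 0.63 0.017463396471635004
```

Call:
step_arm:
  increments:
    - {"tx": 0,"ty": 0,"tz": 0,"ax": 0,"ay": 0,"az": 0,"claw": -0.4}
    - {"tx": 0,"ty": 0,"tz": 0,"ax": 0,"ay": 0,"az": 0,"claw": 0}
    - {"tx": 0,"ty": 0,"tz": 0,"ax": 0,"ay": 0,"az": 0,"claw": 0}
    - {"tx": 0,"ty": 0,"tz": 0,"ax": 0,"ay": 0,"az": 0,"claw": 0}
    - {"tx": 0,"ty": 0,"tz": 10,"ax": 0,"ay": 0,"az": 0,"claw": 0}
    - {"tx": 0,"ty": 0,"tz": 20,"ax": 0,"ay": 0,"az": 0,"claw": 0}
    - {"tx": 0,"ty": 0,"tz": 30,"ax": 0,"ay": 0,"az": 0,"claw": 0}
    - {"tx": -20,"ty": -6,"tz": 20,"ax": 0,"ay": 0,"az": 0,"claw": 0}
    - {"tx": -40,"ty": -12,"tz": 0,"ax": 0,"ay": 0,"az": 0,"claw": 0}
    - {"tx": -40,"ty": -12,"tz": 0,"ax": 0,"ay": 0,"az": 0,"claw": 0}
    - {"tx": -40,"ty": -12,"tz": 0,"ax": 0,"ay": 0,"az": 0,"claw": 0}
    - {"tx": -40,"ty": -12,"tz": 0,"ax": 0,"ay": 0,"az": 0,"claw": 0}

```text
time_s: 25.2
tcp_pos: [0.4677, 0.0662, 0.2046]
eef_rot: [-180.0, -0.1, 16.4]
contact_force: [0.5, 0.9, 1.3]
gripper_width: 0.0438
```

```bash
python3 - <<'E'
from plant import r, optics
from h import *
c=optics.capture("side");t=optics.capture("top")
a=cv2.resize(c["image"][160:230,285:365],None,fx=5,fy=5,interpolation=cv2.INTER_CUBIC)
b=cv2.resize(t["image"][145:215,225:305],None,fx=5,fy=5,interpolation=cv2.INTER_CUBIC)
cv2.imwrite("pics/b8.png",np.hstack([a,b]))
# bystanders and bar: colour centroids now vs start/insert
def cen(im,lo,hi,box):
    m=cv2.inRange(cv2.cvtColor(im,cv2.COLOR_BGR2HSV),lo,hi);x0,x1,y0,y1=box;v,u=np.nonzero(m[y0:y1,x0:x1]);return len(u),u.mean().round(1)+x0,v.mean().round(1)+y0
s0=load("side0.npz")["image"];t0=load("top0.npz")["image"];s6=load("side6.npz")["image"];t6=load("top6.npz")["image"]
print("vial",cen(s0,(0,120,50),(8,255,200),(245,262,268,285)),cen(c["image"],(0,120,50),(8,255,200),(245,262,268,285)))
print("buffer",cen(t0,(105,120,60),(130,255,255),(190,215,170,192)),cen(t["image"],(105,120,60),(130,255,255),(190,215,170,192)))
print("beaker diff",np.abs(s0[285:335,250:290].astype(int)-c["image"][285:335,250:290]).mean())
O=((3,120,60),(20,255,255))
print("bar",cen(s6,*O,(295,330,190,220)),cen(c["image"],*O,(295,330,190,220)),cen(t6,*O,(262,285,188,212)),cen(t["image"],*O,(262,285,188,212)))
E
python3 st.py
```

```text
vial (135, np.float64(252.3), np.float64(274.8)) (147, np.float64(252.5), np.float64(274.8))
buffer (70, np.float64(201.4), np.float64(178.7)) (53, np.float64(201.7), np.float64(178.7))
beaker diff 8.197166666666666
bar (187, np.float64(315.4), np.float64(207.7)) (182, np.float64(315.5), np.float64(207.8)) (136, np.float64(275.0), np.float64(198.0)) (131, np.float64(275.0), np.float64(198.0))
t 25.3 x,y mm 464.38 -67.96 z 204.97 Fx,Fy,Fz 1.27 0.47 -0.75 0.0439070089348013
```

View pics/b8.png

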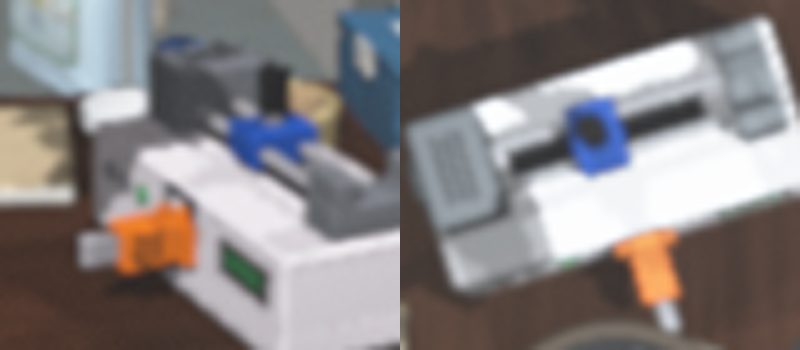

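```bash
python3 - <<'E'
from plant import optics
from h import *
yaw=np.radians(16.3);X=np.array([np.cos(yaw),np.sin(yaw)])
def prof(c):
    h=cv2.cvtColor(c["image"],cv2.COLOR_BGR2HSV);m=cv2.inRange(h,(3,120,60),(20,255,255))
    m[:188]=0;m[212:]=0;m[:,:262]=0;m[:,287:]=0
    v,u=np.nonzero(m);A=np.array([ray(c,a,b,.052)[:2]@X for a,b in zip(u,v)])*1e3
    return np.percentile(A,[0,3,10,50,90,97,100]).round(1),len(A)
print(prof(load("top0.npz")));print(prof(load("top6.npz")));print(prof(optics.capture("top")))
E
```

```text
(array([553. , 555.6, 559.6, 577.8, 591.8, 594.2, 596.2]), 132)
(array([555.7, 558. , 561.1, 578.2, 592.6, 595.1, 596.2]), 136)
(array([555.7, 558. , 561.3, 578.2, 592.4, 595.1, 596.2]), 132)
```

```bash
python3 -c "
from plant import r
print(r.close_job())"
```

```text
the job is handed in; nothing more can be done
None
```

The job is done and handed in at about 25 s of the 72 s allowed; no verdict came back.

- **Lock bar:** I pulled it straight out, set it on the table, took it again by its tongue half, turned it 180° and pushed it in blunt end first. It stopped firmly at the mouth with about 8 N. In the last top view its outer end lies about 2.5 mm further in than at the start. That fits fully home, since it began up to 3 mm short. The tongue is outside.
- **Knob:** I slid it towards the motor until it met the drive, then away until it met it again. The two stops were at y = −56.1 mm (6.4 N) and −76.4 mm (4.4 N), along the pump's direction but measured from the robot base. The play is about 20.2 mm, and no force reading reached the 10 N that would drag the drive. I released the knob at −66.3 mm, against a middle of −66.25 mm.
- **Last checks:** the bar did not move while I worked the knob, and the vial and bottle show the same positions as at the start. I did not locate the beaker as precisely. I only compared its part of the picture with the start, which showed a small difference of about 8 grey levels that I did not look into. The arm never went near it. The arm ended clear of everything.
- **Small side forces:** holding the knob gave up to about 8 N vertically and 6 N sideways at first, because the grip was slightly misaligned. I corrected this before rocking the knob.

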